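# Turn the wrongly parked tape dispenser round in the desk organiser

## Robot

A 6-joint arm with a two-finger parallel gripper is mounted at the origin on a cart in front of the work surface, level with it; the furniture and walls round the work are solid. World frame = base frame: x ahead of the robot, y to its left, z up, the work surface at z = 0. Lengths are in m, angles in rad, forces in N, time in s.
With the tool pointing down it reaches from about 0.3 to 0.775 m from the base axis. Payload 14.6 kg.
Tool frame: the origin (TCP) lies on the mounting face of the last link; the fingertips stand 199 mm ahead of it and the grasp point (between the pads) lies 180 mm ahead of it; z points along the fingers, y is the line along which they close (so a half turn about z gives the same grasp; the last joint's range is limited). The gripper opens to 94 mm and grips with 3 to 60 N. Pads are 16 mm wide; open, the fingers measure 119 mm over their backs; the gripper's body (75 mm by 177 mm) begins 78 mm behind the grasp point.
Start: joints at [-1.305, 0.3, 1.521, -0, 1.321, -0.067], TCP at [0.18, -0.52, 0.405] pointing down, gripper open.
Joint ranges: [-3.03, 3.03], [-0.79, 2.21], [0.23, 2.52], [-1.04, 4.18], [0, 3.07], [-2.55, 2.55]. Speed limits (rad/s): [2.22, 2.22, 2.57, 3.14, 3.14, 3.14].

## Interface

Orientations are given as a rotation vector (axis times angle).
In Python, from rig import env gives the robot as it stands.
- The arm moves only by the tool play_rows, never from a script. Its arguments are lists of equal length, an entry for each row: "rotation": the turn, a rotation vector about the tool's x, y, z in degrees, a list of three; "xyz": the shift along the tool's x, y, z in m, a list of three; "gripper": the opening, from 0 (shut) to 1 (fully open). In form: {"rotation": [[wx, wy, wz], ...], "xyz": [[x, y, z], ...], "gripper": [gripper, ...]}. A call has 1 to 20 rows; each row shifts and turns the commanded pose from where the row before left it, along the tool's axes as they then stand; what a row does not reach is not made up. A row lasts 1/8 s, in which the tool goes at most 62.5 mm and 10.7 degrees, less where a joint would pass 70% of its speed; a pose out of reach is approached as far as the arm can. A call with a gripper value outside its range is refused whole. The fingers move at their own pace and stop on an object; "force" is the grip in N (left out, the last holds). Time passes only in rows, so rows that do not move let the fingers close. It gives the time, the measured TCP pose, the force, the opening and the grip force at its end, in the units of the state.
- env.get_obs(): the state, without advancing time (a new reading comes with each control period).
- env.get_image(name): name is "scene" or "top" or "wrist"; returns (picture, depth): 420x560x3 uint8, red, green, blue; 420x560 float32, m along the optical axis (not along the pixel's ray), 0 where there is no reading.
- env.camera_model(name): a dict with "vfov" (degrees; the focal length in pixels is half the picture's height over the tangent of half this angle, whatever the lens; pixels are square), "cx", "cy" (the principal point, pixels), "world_from_camera" (4x4, takes a point from camera to world coordinates); the wrist camera has in their place "T_tool_cam" (4x4, takes a point from camera to tool coordinates, whose origin is the TCP and whose axes are the flange's). Camera axes: x right, y down, z forward; pixel columns grow to the right and rows downward; lengths in m; the calibration is good to about 2 mm. A picture is of the moment at which its call begins: read the wrist's pose just before it. camera_model takes no time and is no camera call.
- env.job_done(): hands the job in; it is judged then, once.
The state is a dict: "clock": time; "q": joint angles; "joint_vel": joint speeds; "tau": joint torques, N m; "position": TCP position; "ee_rot": TCP orientation; "wrist_force": force on the tool from outside, world axes, zero at the start; "torque": the same for the moment, N m; "width": finger opening in m; "grasp_force": force on a finger pad.
Only numpy, scipy, OpenCV 4.12 (cv2) and the standard library are available. Lean on these libraries where they do the work, as an engineer would, in place of code of your own. Each camera call takes 0.05 s, during which the arm holds its last target. There are 200 camera calls.

## Task

The tape dispenser stands in the desk organiser the wrong way round, with its cutter hidden inside. First move the rubber duck out of the way, so that it stands upright on the bare desk at least 10 cm to either side of the organiser's middle line; then take the dispenser out, turn it round and put it back into its bay roll end first, fully home and flat on the bay floor, with the cutter sticking straight out at the front. Do not tip the duck or run the dispenser against it, and leave the stapler in its bay and all other things where they are.

Things in the scene. Friction and masses are not known exactly. Their poses are not given: they have to be found in the camera images.
- organiser: light wooden desk organiser, fixed, 89 deep (x) x 108 wide (y) x 87 high, a black clip on its roof reaching no higher than 100. Origin: centre of its underside on the desk. Open mouths face its own -x; front face at x = -44.5. Two roofed bays, at y = +31 and -31, and a 16 wide empty slot between; walls 4 thick. Yawed up to 0.35 rad either way; +x away from the robot
- bay_left (a point): middle of the lower edge of the mouth of the bay at the organiser's +y side, at bay floor height (14 above the desk); axes as the organiser's. The bay is 38 wide, 62 high inside, 85 deep to its back wall; its floor ends at the front face, so a parked thing sticks out over the desk
- bay_right (a point): the same for the bay at its -y side, of the same size
- tape_dispenser: teal tape dispenser (the one in the organiser), 26 wide (x) x 126 long (y) x 56 high, 180 to 290 g. Origin: centre of its underside. High roll end at +y, sides 52 high at y = 0 to 43, rounded beyond; low cutter end at -y, sides 21 to 26 high at y = -30 to -63. Flat sides, 26 apart. It starts in one of the bays, cutter end in, roll end about 43 out; turned round and home it sticks out about 41
- cutter_end (a point): the point on the dispenser's underside at its cutter end (y = -63); axes as the dispenser's
- roll_end (a point): the point on the dispenser's underside at its roll end (y = +63); axes as the dispenser's
- duck: yellow rubber duck, rigid, 49 (x) x 68 (y) x 60 high, 28 to 50 g. Origin: centre of its underside. Body 44 across x; the head is above the -y half, beak at -y, 38 to 44 high. Grip across its x at y = +5, about 22 above the desk. It starts upright, at any yaw, in the strip in front of the dispenser's roll end, its centre about 60 to 75 from that end
- stapler: blue and black stapler, 34 (x) x 118 (y) x 48 high, parked in the other bay (origin: centre of its underside, on the bay floor), about 35 of it sticking out. Leave alone
- power_bank: white power bank, 135 (x) x 68 (y) x 15 high, lying on the desk across the strip in front of the organiser; origin centre of underside. Leave alone
- mug: white mug, 92 (x) x 123 (y, with handle) x 95 high; origin centre of underside. Leave alone
- tape_roll: roll of tan tape lying flat, 100 across x 25 high; origin centre of underside. Leave alone
- car_key: black car key fob, 134 (x) x 34 (y) x 13 high; origin centre of underside. It, the phone and the scissors lie on a fixed yellow mat, 2.5 thick, which covers the front half of the desk to the robot's right of y = -0.086 m. Leave alone
- mobile_phone: phone lying flat, 157 (x) x 74 (y) x 8 high; origin centre of underside. Leave alone
- scissors: blue-handled scissors lying flat, 87 (x) x 199 (y) x 9 high; origin centre of underside. Leave alone
Things that resemble listed ones, but are neither listed nor needed, are in the scene too. Leave any yellow look-alike of the tape_dispenser alone.

How it is judged:
On the way, in this order (a step that is already met when the one before it is completed fails the run):
1. the duck has been moved out of the strip in front of the organiser and released, standing upright, with the dispenser still in its bay as it was ((y of duck in the frame of organiser above 0.092 m or y of duck in the frame of organiser below -0.092 m) and angle between duck's own z axis and vertical below 0.2 rad and contact force between the fingers and duck below 0.1 N and height (world z) of duck below 0.006 m and distance of tape_dispenser from where it was at the start of the episode below 0.02 m), for 0.2 s.
2. the dispenser has been taken right out of its bay (x of each of cutter_end, roll_end in the frame of organiser below -0.05 m), for 0.1 s.
At the end, for the whole second after the job is handed in: Dispenser in its bay roll end first, within 9 mm of the back wall, flat (4 mm, 0.06 rad), straight (0.12 rad), at rest; duck upright (0.2 rad) on the bare desk, at least 92 mm to either side of the organiser's middle line, at rest; other things not moved over 25 mm (x of roll_end in the frame of organiser above 0.031 m and x of cutter_end in the frame of organiser below -0.07 m and (y of tape_dispenser in the frame of organiser between 0.02 and 0.042 m or y of tape_dispenser in the frame of organiser between -0.042 and -0.02 m) and angle between the y axis of tape_dispenser and the x axis of organiser, either way round below 0.12 rad and angle between tape_dispenser's own z axis and vertical below 0.06 rad and z of tape_dispenser in the frame of organiser between 0.011 and 0.018 m and linear speed of each of tape_dispenser, duck below 0.01 m/s and (y of duck in the frame of organiser above 0.092 m or y of duck in the frame of organiser below -0.092 m) and angle between duck's own z axis and vertical below 0.2 rad and height (world z) of duck below 0.006 m); the robot touches nothing.
It fails at once if the duck is tipped over (more than 0.7 rad) (angle between duck's own z axis and vertical above 0.7 rad).
It fails at once if the dispenser is run against the duck (contact force between tape_dispenser and duck above 2 N).
It fails at once if the dispenser is tipped over (more than 1 rad) (angle between tape_dispenser's own z axis and vertical above 1 rad).
It fails at once if the stapler or another bystander is moved by more than 25 mm (distance of any of stapler, power_bank, mug, tape_roll, car_key, mobile_phone, scissors from where it was at the start of the episode above 0.025 m).
It also fails if it takes over 72 s, if anything falls off the work surface, if the arm or the gripper's body presses on something with over 40 N, if the wrist force passes 120 N, or if a joint passes its speed limit or range.

## Working session

There is one attempt and no reset: what is moved stays moved. The work goes in short steps, Python scripts to look and compute and a tool call to move; the robot and the scene stay as the last step left them, time stands still between calls to the robot, and variables do not carry over. Pictures are saved under pics/ and viewed, at most 10 in all, crops included, and the job is handed in when it is done.

Besides the shell and the picture viewer there is one more tool, called after "Emit:" by a JSON object that holds its "api" and its "payload", one argument or row to a line. play_rows: Moves the arm, as the interface text tells. Its arguments: {"type":"object","properties":{"rotation":{"type":"array"},"xyz":{"type":"array"},"gripper":{"type":"array"},"force":{"type":"number"}},"required":["rotation","xyz","gripper"]}

```bash
ls; mkdir -p pics; cat > h.py <<'E'
import numpy as np, cv2
from rig import env
from scipy.spatial.transform import Rotation as R
def grab(n):
    o=env.get_obs(); im,d=env.get_image(n); m=env.camera_model(n)
    f=im.shape[0]/2/np.tan(np.radians(m['vfov'])/2)
    if n=='wrist':
        T=np.eye(4);T[:3,:3]=R.from_rotvec(o['ee_rot']).as_matrix();T[:3,3]=o['position'];T=T@m['T_tool_cam']
    else: T=np.array(m['world_from_camera'])
    v,u=np.mgrid[:420,:560]
    P=np.stack([(u-m['cx'])/f*d,(v-m['cy'])/f*d,d],-1)@T[:3,:3].T+T[:3,3]
    P[d==0]=np.nan
    return im,P
E
python3 - <<'E'
from h import *
for n in('top','scene'):
    im,P=grab(n); np.savez(f'{n}.npz',im=im,P=P)
    cv2.imwrite(f'pics/{n}0.png',im[:,:,::-1])
print(env.get_obs()); print(env.camera_model('wrist'))
E
```

```text
pics
{'clock': 0.1, 'q': array([-1.30457759e+00,  3.00374725e-01,  1.52149335e+00, -1.74917498e-05,
        1.32071386e+00, -6.66251501e-02]), 'joint_vel': array([ 5.84615619e-06, -1.21877632e-03, -2.67951795e-03,  7.00625511e-05,
       -2.17470938e-05, -3.15077202e-04]), 'tau': array([ 2.65838908e-04, -5.32646334e+01, -3.53284836e+01,  7.09366193e-02,
        2.34607706e-02, -8.70462350e-05]), 'position': array([ 0.17967728, -0.51978936,  0.40417622]), 'ee_rot': array([-3.09721756e+00, -5.20263825e-01,  1.81251329e-04]), 'wrist_force': array([ 0.14578025, -0.31665682,  0.47704804]), 'torque': array([-0.00763868,  0.04295497, -0.02948348]), 'grasp_force': 0.0, 'width': 0.09369608431024153}
{'vfov': 65.85361476146227, 'cx': 282.26861056001843, 'cy': 207.673813437092, 'T_tool_cam': array([[-1.40091134e-03, -9.58358856e-01, -2.85563198e-01,
         8.38521824e-02],
       [ 9.99998600e-01, -1.60390052e-03,  4.76962346e-04,
        -6.82417371e-04],
       [-9.15116051e-04, -2.85562130e-01,  9.58359762e-01,
         1.92799722e-02],
       [ 0.00000000e+00,  0.00000000e+00,  0.00000000e+00,
         1.00000000e+00]])}
```

View pics/top0.png

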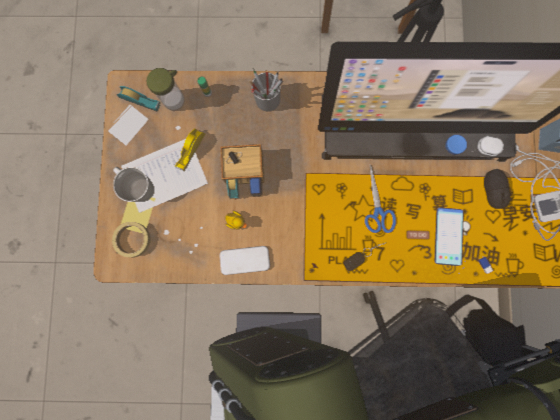

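View pics/scene0.png

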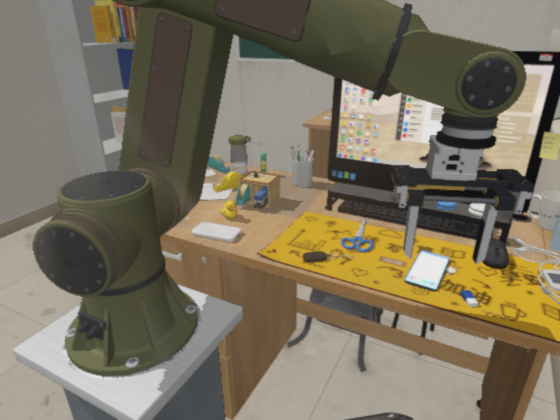

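The top view shows the organiser at about (242,162), the teal dispenser sticking out at (233,187) in its left bay, the stapler at (255,187), the duck at (235,219) and the power bank at (245,260). Next I'll measure these from the depth.

```bash
python3 - <<'E'
from h import *
z=np.load('top.npz'); im,P=z['im'],z['P']
hsv=cv2.cvtColor(im,cv2.COLOR_RGB2HSV)
def show(n,c,b):
    m=np.zeros(c.shape,bool); m[b[0]:b[1],b[2]:b[3]]=1; m&=c&np.isfinite(P[...,0])
    q=P[m]; print(n,len(q),'mean',q.mean(0).round(3),'min',q.min(0).round(3),'max',q.max(0).round(3)); return q
H,S,V=[hsv[...,i] for i in range(3)]; Z=P[...,2]
q=show('org',(Z>.08)&(Z<.093),(135,190,210,275)); r=cv2.minAreaRect(q[:,:2].astype(np.float32)*1000);print(r,cv2.boxPoints(r))
q=show('duck',(H>18)&(H<35)&(S>120)&(Z>.008),(200,240,215,255)); r=cv2.minAreaRect(q[:,:2].astype(np.float32)*1000);print(r)
show('duckhead',(H>15)&(H<35)&(S>120)&(Z>.048),(200,240,215,255))
q=show('teal',(H>80)&(H<100)&(S>70)&(Z>.02),(176,205,215,250))
q=show('blue',(H>104)&(H<125)&(S>100)&(Z>.02),(176,205,240,270))
q=show('pb',(Z>.009)&(Z<.03),(240,280,215,275)); print(cv2.minAreaRect(q[:,:2].astype(np.float32)*1000))
show('mug',(Z>.06)&(Z<.12),(160,210,105,158));show('roll',(Z>.015)&(Z<.04),(215,260,105,155))
show('yellow',(H>18)&(H<35)&(S>120)&(Z>.02),(120,170,170,208))
show('desk',(abs(Z)<.004),(100,280,110,300))
c=im[130:280,170:310];cv2.imwrite('pics/topc.png',cv2.resize(c,None,fx=5,fy=4 and 4 and 4,interpolation=cv2.INTER_CUBIC)[:, :, ::-1][:600,:800])
E
```

```text
org 1105 mean [0.647 0.085 0.084] min [0.599 0.029 0.08 ] max [0.695 0.14  0.093]
((646.8125, 85.14915466308594), (90.14692687988281, 107.79193115234375), 4.138946056365967) [[597.9666   135.65137 ]
 [605.7465    28.140556]
 [695.6584    34.646942]
 [687.8785   142.15775 ]]
duck 254 mean [0.494 0.106 0.041] min [0.473 0.08  0.019] max [0.521 0.131 0.065]
((497.0941162109375, 105.82520294189453), (47.297515869140625, 50.70226287841797), 1.0194636583328247)
duckhead 103 mean [0.488 0.094 0.056] min [0.474 0.08  0.049] max [0.504 0.119 0.065]
teal 49 mean [0.572 0.111 0.031] min [0.56  0.099 0.02 ] max [0.594 0.125 0.067]
blue 110 mean [0.587 0.051 0.057] min [0.569 0.041 0.05 ] max [0.605 0.061 0.063]
pb 1192 mean [0.387 0.077 0.015] min [0.348 0.01  0.009] max [0.426 0.146 0.025]
((387.4116516113281, 77.65614318847656), (67.66557312011719, 134.44580078125), 6.7793288230896)
mug 502 mean [0.587 0.384 0.082] min [0.535 0.327 0.06 ] max [0.634 0.428 0.102]
roll 479 mean [0.44  0.392 0.024] min [0.394 0.344 0.015] max [0.487 0.441 0.031]
yellow 347 mean [0.701 0.236 0.04 ] min [0.639 0.204 0.02 ] max [0.755 0.276 0.063]
desk 25019 mean [0.585 0.197 0.   ] min [ 0.33  -0.072 -0.004] max [0.853 0.486 0.004]
```

View pics/topc.png

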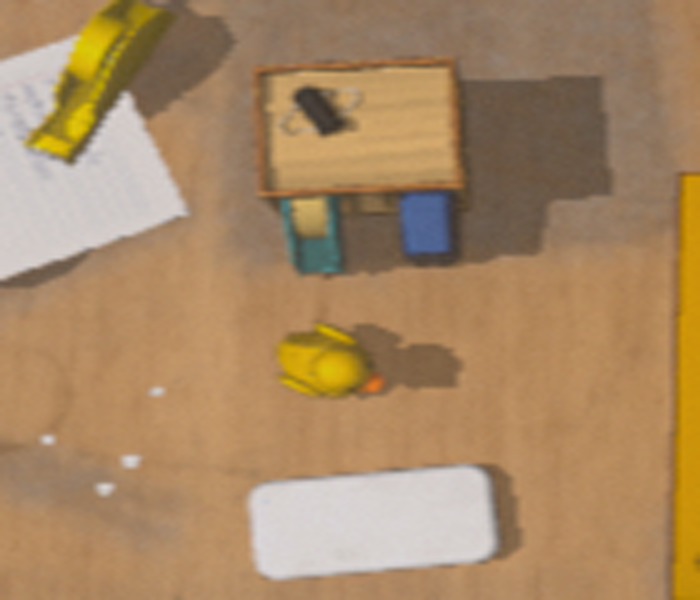

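Emit:
{"api": "play_rows", "payload": {
  "rotation": [
    [0,0,0],
    [0,0,0],
    [0,0,0],
    [0,0,0],
    [0,0,0],
    [0,0,0],
    [0,0,0],
    [0,0,0],
    [0,0,0],
    [0,0,0],
    [0,0,0],
    [0,0,0],
    [0,0,0],
    [0,0,0],
    [0,0,-8.4],
    [0,0,-8.4],
    [0,0,-8.4],
    [0,0,-8.4],
    [0,0,-8.4],
    [0,0,0]
  ],
  "xyz": [
    [0.0359,-0.0349,0],
    [0.0359,-0.0349,0],
    [0.0359,-0.0349,0],
    [0.0359,-0.0349,0],
    [0.0359,-0.0349,0],
    [0.0359,-0.0349,0],
    [0.0359,-0.0349,0],
    [0.0359,-0.0349,0],
    [0.0359,-0.0349,0],
    [0.0359,-0.0349,0],
    [0.0359,-0.0349,0],
    [0.0359,-0.0349,0],
    [0.0359,-0.0349,0],
    [0.0359,-0.0349,0],
    [0,0,0],
    [0,0,0],
    [0,0,0],
    [0,0,0],
    [0,0,0],
    [0,0,0]
  ],
  "gripper": [0.75,0.75,0.75,0.75,0.75,0.75,0.75,0.75,0.75,0.75,0.75,0.75,0.75,0.75,0.75,0.75,0.75,0.75,0.75,0.75],
  "force": 6
}}

```text
clock: 2.6
position: [0.4951, 0.1062, 0.4044]
ee_rot: [-2.706, -1.595, 0.001]
wrist_force: [0.1, 0.8, -0.1]
width: 0.0704
grasp_force: 0.0
```

```bash
python3 - <<'E'
from h import *
im,P=grab('wrist'); np.savez('w1.npz',im=im,P=P)
cv2.imwrite('pics/w1.png',im[:,:,::-1])
hsv=cv2.cvtColor(im,cv2.COLOR_RGB2HSV);H,S,V=[hsv[...,i] for i in range(3)];Z=P[...,2]
near=(abs(P[...,0]-.495)<.06)&(abs(P[...,1]-.106)<.06)
def s(n,m):
    q=P[m];print(n,len(q),'mean',q.mean(0).round(4),'min',q.min(0).round(3),'max',q.max(0).round(3));return q
y=s('duck',near&(H>17)&(H<35)&(S>120)&(Z>.006))
s('beak',near&(H<14)&(S>150)&(Z>.03)); s('head',near&(H>17)&(H<35)&(S>120)&(Z>.052))
b=y[(y[:,2]>.01)&(y[:,2]<.034)];print(cv2.minAreaRect((b[:,:2]*1000).astype(np.float32)))
t=s('teal',(H>80)&(H<100)&(S>70)&(Z>.02)&(abs(P[...,0]-.58)<.06)&(abs(P[...,1]-.11)<.05))
for a,c in((.02,.04),(.04,.06),(.06,.075)):
    k=t[(t[:,2]>a)&(t[:,2]<c)]
    if len(k)>5: print(a,len(k),cv2.minAreaRect((k[:,:2]*1000).astype(np.float32)),k.min(0),k.max(0))
r=s('roof',(Z>.08)&(Z<.092)&(abs(P[...,0]-.647)<.08));print(cv2.minAreaRect((r[:,:2]*1000).astype(np.float32)))
E
```

```text
duck 6320 mean [0.5131 0.1152 0.2435] min [0.461 0.08  0.017] max [0.555 0.154 0.332]
beak 165 mean [0.4801 0.1078 0.2056] min [0.461 0.073 0.041] max [0.543 0.153 0.328]
head 5068 mean [0.5167 0.1154 0.2953] min [0.461 0.08  0.052] max [0.555 0.154 0.332]
((497.9889221191406, 113.27920532226562), (44.658111572265625, 48.05160140991211), 63.35870361328125)
teal 1573 mean [0.5627 0.1118 0.1527] min [0.522 0.068 0.02 ] max [0.606 0.128 0.328]
0.02 491 ((582.8615112304688, 97.07291412353516), (49.06100845336914, 58.75922775268555), 3.3592281341552734) [0.55675866 0.06791276 0.02004315] [0.60564003 0.12764956 0.03994151]
0.04 278 ((582.7718505859375, 113.3671646118164), (46.18473434448242, 25.913347244262695), 4.081403732299805) [0.55893918 0.09915564 0.04028349] [0.60490299 0.12765977 0.05988508]
0.06 147 ((588.5890502929688, 113.72425079345703), (26.805200576782227, 26.10835075378418), 3.5627222061157227) [0.57448437 0.1002696  0.06009977] [0.60191991 0.12736975 0.06817195]
roof 11734 mean [0.6475 0.0874 0.083 ] min [0.598 0.03  0.08 ] max [0.694 0.143 0.092]
((646.34912109375, 86.10761260986328), (89.79975128173828, 108.61652374267578), 3.883492946624756)
```

View pics/w1.png

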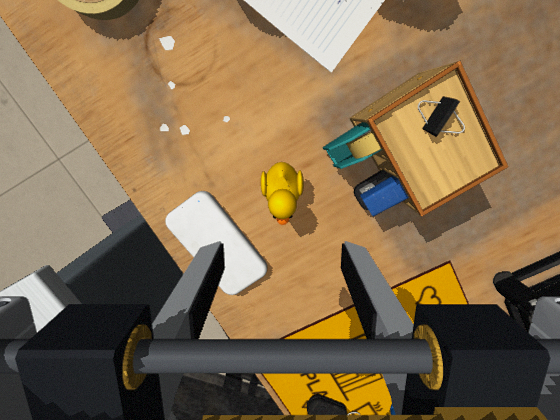

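The wrist view shows the duck at about (283,190), with its beak (282,222) towards the tool's -x side, so the fingers already close across its body. Next I'll get the exact grip offset and the positions of the white crumbs.

```bash
python3 - <<'E'
from h import *
z=np.load('w1.npz');im,P=z['im'],z['P']
hsv=cv2.cvtColor(im,cv2.COLOR_RGB2HSV);H,S,V=[hsv[...,i] for i in range(3)];Z=P[...,2]
o=env.get_obs();M=R.from_rotvec(o['ee_rot']).as_matrix();print(np.degrees(np.arctan2(M[1,0],M[0,0])),M[:,2])
near=(abs(P[...,0]-.495)<.06)&(abs(P[...,1]-.106)<.06)&(H<35)&(S>120)&(Z>.008)&(Z<.08)
L=(P-o['position'])@M
q=L[near&(H>17)];print('tool frame',q.min(0),q.max(0))
for a in np.arange(-.05,.05,.008):
    k=q[(q[:,0]>a)&(q[:,0]<a+.008)]
    if len(k): print(round(a+.004,3),len(k),k[:,1].min().round(4),k[:,1].max().round(4),(o['position'][2]-k[:,2].min()).round(3))
k=L[near&(H<14)];print('beak',k.mean(0))
w=(S<40)&(V>180)&(abs(Z)<.04)
n,lab,st,c=cv2.connectedComponentsWithStats(w.astype(np.uint8))
for i in range(1,n):
    if 6<st[i,4]<400 and c[i,1]<230: print(c[i].round(),P[lab==i].mean(0).round(3),st[i,4])
for p in((330,70),(245,5),(250,20)): print(p,P[p[1],p[0]].round(3))
E
```

```text
60.8835616705929 [-4.16348763e-04 -6.86435294e-05 -9.99999911e-01]
tool frame [-0.02720862 -0.02444617  0.34173171] [0.0300078  0.02342039 0.38717259]
-0.03 8 -0.0038 0.0071 0.053
-0.022 117 -0.0135 0.0136 0.06
-0.014 217 -0.0204 0.0182 0.063
-0.006 326 -0.0234 0.0222 0.061
0.002 380 -0.0244 0.0234 0.057
0.01 303 -0.0242 0.0232 0.042
0.018 276 -0.0243 0.0219 0.046
0.026 164 -0.0141 0.0119 0.042
0.034 1 -0.0028 -0.0028 0.027
beak [-0.0325409   0.00085598  0.36057594]
[167.  42.] [0.462 0.301 0.002] 154
[171.  85.] [0.442 0.264 0.001] 36
[226. 119.] [0.476 0.204 0.002] 29
[164. 127.] [0.408 0.23  0.002] 50
[184. 130.] [0.427 0.217 0.002] 67
(330, 70) [0.602 0.192 0.005]
(245, 5) [0.553 0.291 0.   ]
(250, 20) [ 0.55   0.277 -0.   ]
```

Emit:
{"api": "play_rows", "payload": {
  "rotation": [
    [0,0,0],
    [0,0,0],
    [0,0,0],
    [0,0,0],
    [0,0,0],
    [0,0,0],
    [0,0,0],
    [0,0,0],
    [0,0,0],
    [0,0,0],
    [0,0,0],
    [0,0,0],
    [0,0,0],
    [0,0,0]
  ],
  "xyz": [
    [0.003,0,0.035],
    [0,0,0.04],
    [0,0,0.04],
    [0,0,0.04],
    [0,0,0.03],
    [0,0,0.0165],
    [0,0,0],
    [0,0,0],
    [0,0,0],
    [0,0,0],
    [0,0,0],
    [0,0,0],
    [0,0,0],
    [0,0,0]
  ],
  "gripper": [0.75,0.75,0.75,0.75,0.75,0.75,0.75,0.4,0.4,0.4,0.4,0.4,0.4,0.4],
  "force": 8
}}

```text
clock: 4.4
position: [0.4967, 0.1088, 0.2037]
ee_rot: [2.706, 1.596, 0.001]
wrist_force: [-1.5, 0.8, 6.3]
width: 0.0429
grasp_force: 8.0
```

Emit:
{"api": "play_rows", "payload": {
  "rotation": [
    [0,0,0],
    [0,0,0],
    [0,0,0],
    [0,0,0],
    [0,0,0],
    [0,0,0],
    [0,0,0],
    [0,0,0],
    [0,0,0],
    [0,0,0],
    [0,0,0]
  ],
  "xyz": [
    [0,0,-0.015],
    [0,0,-0.02],
    [0.025,-0.009,0],
    [0.025,-0.009,0],
    [0.025,-0.009,0],
    [0.025,-0.009,0],
    [0.025,-0.009,0],
    [0,0,0.015],
    [0,0,0.012],
    [0,0,0.007],
    [0,0,0]
  ],
  "gripper": [0.4,0.4,0.4,0.4,0.4,0.4,0.4,0.4,0.4,0.4,0.4]
}}

```text
clock: 5.78
position: [0.5176, 0.2394, 0.2037]
ee_rot: [-2.706, -1.595, 0.001]
wrist_force: [-0.2, 0.2, -0.2]
width: 0.0426
grasp_force: 8.0
```

Emit:
{"api": "play_rows", "payload": {
  "rotation": [
    [0,0,0],
    [0,0,0],
    [0,0,0],
    [0,0,0],
    [0,0,0],
    [0,0,0],
    [0,0,0],
    [0,0,0],
    [0,0,0],
    [0,0,0],
    [0,0,0],
    [0,0,0]
  ],
  "xyz": [
    [0,0,0.001],
    [0,0,0],
    [0,0,0],
    [0,0,0],
    [0,0,0],
    [0,0,0],
    [0,0,0],
    [0,0,-0.02],
    [0,0,-0.04],
    [0,0,-0.05],
    [0,0,-0.05],
    [0,0,0]
  ],
  "gripper": [0.4,0.48,0.54,0.62,0.7,0.75,0.75,0.75,0.75,0.75,0.75,0.75]
}}

```text
clock: 7.28
position: [0.5178, 0.24, 0.3671]
ee_rot: [2.705, 1.596, 0.011]
wrist_force: [-1.1, -0.6, -0.4]
width: 0.0701
grasp_force: 0.0
```

```bash
python3 - <<'E'
from h import *
im,P=grab('wrist');cv2.imwrite('pics/w2.png',im[:,:,::-1])
im,P=grab('top')
hsv=cv2.cvtColor(im,cv2.COLOR_RGB2HSV);H,S,V=[hsv[...,i] for i in range(3)];Z=P[...,2]
q=P[(H>17)&(H<35)&(S>120)&(Z>.008)&(Z<.07)&(abs(P[...,0]-.52)<.06)&(abs(P[...,1]-.235)<.06)]
print(len(q),q.mean(0),q.max(0)) if len(q) else 0
o=env.get_obs();M=R.from_rotvec(o['ee_rot']).as_matrix();print(o['position'],M,o['width'])
E
```

```text
265 [0.51552445 0.23383685 0.04044462] [0.54486928 0.26134879 0.0645644 ]
[0.51746726 0.23990004 0.36288409] [[ 4.83780016e-01  8.75189634e-01  2.97676174e-05]
 [ 8.75189634e-01 -4.83780016e-01 -1.35157512e-05]
 [ 2.57213304e-06  3.25909605e-05 -9.99999999e-01]] 0.07030597976064494
```

View pics/w2.png

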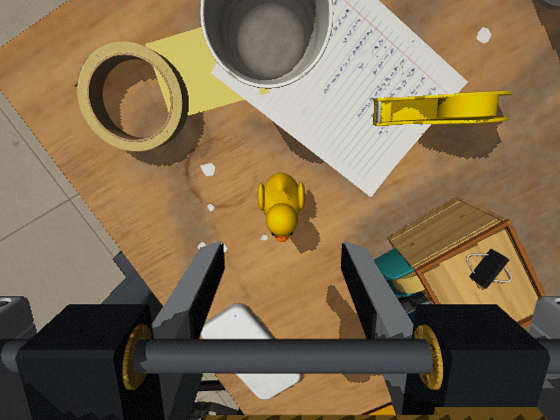

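The wrist view shows the duck upright on bare desk at (283,205), clear of the paper and crumbs. Next I'll grip the dispenser by its roll end.

Emit:
{"api": "play_rows", "payload": {
  "rotation": [
    [0,0,9.5],
    [0,0,9.5],
    [0,0,9.5],
    [0,0,9.5],
    [0,0,9.5],
    [0,0,9.5],
    [0,0,0],
    [0,0,0],
    [0,0,0],
    [0,0,0],
    [0,0,0],
    [0,0,0],
    [0,0,0],
    [0,0,0]
  ],
  "xyz": [
    [0,0,0],
    [0,0,0],
    [0,0,0],
    [0,0,0],
    [0,0,0],
    [0,0,0],
    [0.0134,0.0327,0],
    [0.0134,0.0327,0],
    [0.0134,0.0327,0],
    [0.0134,0.0327,0],
    [0,0,0.03],
    [0,0,0.03],
    [0,0,0],
    [0,0,0]
  ],
  "gripper": [0.5,0.5,0.5,0.5,0.5,0.5,0.5,0.5,0.5,0.5,0.5,0.5,0.5,0.5],
  "force": 40
}}

```text
clock: 9.12
position: [0.5805, 0.1134, 0.3036]
ee_rot: [-3.14, -0.112, -0.0]
wrist_force: [-0.1, -0.3, 0.6]
width: 0.0473
grasp_force: 0.0
```

```bash
python3 - <<'E'
from h import *
o=env.get_obs();M=R.from_rotvec(o['ee_rot']).as_matrix();print(o['position'],np.degrees(np.arctan2(M[1,0],M[0,0])),M[2],o['q'],o['width'])
im,P=grab('wrist');cv2.imwrite('pics/w3.png',im[:,:,::-1])
E
```

```text
[0.58051761 0.11338341 0.30360874] 4.0728567417044665 [ 7.26975737e-05 -1.79480044e-05 -9.99999997e-01] [1.30966896e-01 4.88210657e-01 1.50508874e+00 1.48734932e-05
 1.14821961e+00 1.63067236e+00] 0.047327374161878044
```

View pics/w3.png

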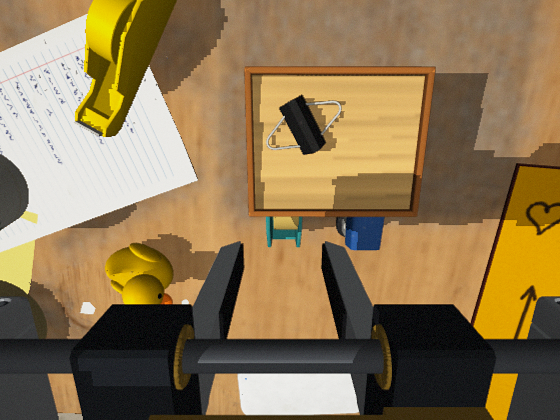

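The fingers (columns 215 to 350) straddle the teal roll end at (285,230), and the stapler at (360,232) is clear. I'll go down and close.

Emit:
{"api": "play_rows", "payload": {
  "rotation": [
    [0,0,0],
    [0,0,0],
    [0,0,0],
    [0,0,0],
    [0,0,0],
    [0,0,0],
    [0,0,0],
    [0,0,0],
    [0,0,0]
  ],
  "xyz": [
    [0,0,0.03],
    [0,0,0.03],
    [0,0,0.0235],
    [0,0,0],
    [0,0,0],
    [0,0,0],
    [0,0,0],
    [0,0,0],
    [0,0,0]
  ],
  "gripper": [0.5,0.5,0.5,0.5,0.2,0.2,0.2,0.2,0.2]
}}

```text
clock: 10.3
position: [0.5806, 0.1133, 0.2208]
ee_rot: [-3.139, -0.112, -0.003]
wrist_force: [-2.6, -1.1, 6.4]
width: 0.0259
grasp_force: 39.9
```

Emit:
{"api": "play_rows", "payload": {
  "rotation": [
    [0,0,0],
    [0,0,0],
    [0,0,0],
    [0,0,0],
    [0,0,0],
    [0,0,0],
    [0,0,0],
    [0,0,0],
    [0,0,0],
    [0,0,0]
  ],
  "xyz": [
    [0,0,-0.002],
    [-0.008,0,0],
    [-0.012,0,0],
    [-0.015,0,0],
    [-0.015,0,0],
    [-0.015,0,0],
    [-0.015,0,0],
    [-0.015,0,0],
    [-0.015,0,0],
    [0,0,0]
  ],
  "gripper": [0.2,0.2,0.2,0.2,0.2,0.2,0.2,0.2,0.2,0.2],
  "force": 55
}}

```text
clock: 11.55
position: [0.4696, 0.1055, 0.2217]
ee_rot: [3.14, 0.112, -0.001]
wrist_force: [0.2, 0.2, -2.3]
width: 0.0256
grasp_force: 54.9
```

Emit:
{"api": "play_rows", "payload": {
  "rotation": [
    [0,0,0],
    [0,0,0],
    [0,0,0],
    [0,0,0],
    [0,0,0]
  ],
  "xyz": [
    [0,0,-0.02],
    [0,0,-0.035],
    [0,0,-0.035],
    [0,0,-0.03],
    [0,0,0]
  ],
  "gripper": [0.2,0.2,0.2,0.2,0.2]
}}

```text
clock: 12.18
position: [0.4709, 0.1055, 0.3433]
ee_rot: [-3.139, -0.111, -0.006]
wrist_force: [-0.2, -0.2, -2.3]
width: 0.0256
grasp_force: 54.9
```

Emit:
{"api": "play_rows", "payload": {
  "rotation": [
    [0,0,-6],
    [0,0,-10],
    [0,0,-10],
    [0,0,-10],
    [0,0,-10],
    [0,0,-10],
    [0,0,-10],
    [0,0,-10],
    [0,0,-10],
    [0,0,-10],
    [0,0,-10],
    [0,0,-10],
    [0,0,-10],
    [0,0,-10],
    [0,0,-10],
    [0,0,-10],
    [0,0,-10],
    [0,0,-10],
    [0,0,-4],
    [0,0,0]
  ],
  "xyz": [
    [0,0,0],
    [0,0,0],
    [0,0,0],
    [0,0,0],
    [0,0,0],
    [0,0,0],
    [0,0,0],
    [0,0,0],
    [0,0,0],
    [0,0,0],
    [0,0,0],
    [0,0,0],
    [0,0,0],
    [0,0,0],
    [0,0,0],
    [0,0,0],
    [0,0,0],
    [0,0,0],
    [0,0,0],
    [0,0,0]
  ],
  "gripper": [0.2,0.2,0.2,0.2,0.2,0.2,0.2,0.2,0.2,0.2,0.2,0.2,0.2,0.2,0.2,0.2,0.2,0.2,0.2,0.2]
}}

```text
clock: 14.68
position: [0.4706, 0.1054, 0.3403]
ee_rot: [0.11, -3.138, 0.0]
wrist_force: [-0.4, -0.0, -2.8]
width: 0.0259
grasp_force: 54.9
```

```bash
python3 - <<'E'
from h import *
o=env.get_obs();M=R.from_rotvec(o['ee_rot']).as_matrix();print(o['position'],np.degrees(np.arctan2(M[1,0],M[0,0])),M[2],o['q'],o['width'],o['grasp_force'])
im,P=grab('wrist');cv2.imwrite('pics/w4.png',im[:,:,::-1]);im,P2=grab('scene');cv2.imwrite('pics/s4.png',im[130:270,170:330,::-1].repeat(4,0).repeat(4,1))
im,P=grab('top')
hsv=cv2.cvtColor(im,cv2.COLOR_RGB2HSV);H,S,V=[hsv[...,i] for i in range(3)];Z=P[...,2]
q=P[(H>80)&(H<100)&(S>70)&(Z>.05)&(Z<.3)&(abs(P[...,0]-.45)<.15)&(abs(P[...,1]-.1)<.1)]
print(len(q),q.mean(0),q.min(0),q.max(0)) if len(q) else 0
E
```

```text
[0.47061321 0.1054484  0.3403231 ] -175.96688391032183 [ 1.59001466e-03 -1.19146729e-04 -9.99998729e-01] [ 1.44463193e-01  2.16879345e-01  1.78386098e+00 -1.26665265e-06
  1.14244681e+00 -1.49672386e+00] 0.025941333823757094 54.899700710666366
```

View pics/s4.png

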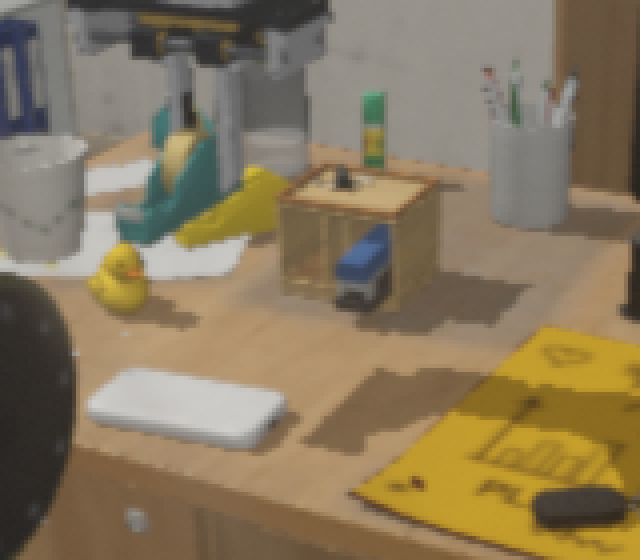

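The scene view shows the dispenser held in the air, cutter end (135,225) towards the robot, with the duck at (125,280) and the stapler at (365,270) in place. I'll set it down in the strip to take a new grip at the cutter end.

Emit:
{"api": "play_rows", "payload": {
  "rotation": [
    [0,0,0],
    [0,0,0],
    [0,0,0],
    [0,0,0],
    [0,0,0],
    [0,0,0],
    [0,0,0],
    [0,0,0],
    [0,0,0],
    [0,0,0],
    [0,0,0]
  ],
  "xyz": [
    [-0.022,0,0],
    [-0.025,0,0],
    [-0.025,0,0],
    [0,0,0.03],
    [0,0,0.035],
    [0,0,0.03],
    [0,0,0.02],
    [0,0,0.01],
    [0,0,0.006],
    [0,0,0.002],
    [0,0,0]
  ],
  "gripper": [0.2,0.2,0.2,0.2,0.2,0.2,0.2,0.2,0.2,0.2,0.2]
}}

```text
clock: 16.2
position: [0.5426, 0.1106, 0.2091]
ee_rot: [-0.111, 3.139, 0.0]
wrist_force: [-0.2, -0.3, -1.6]
width: 0.0256
grasp_force: 54.9
```

Emit:
{"api": "play_rows", "payload": {
  "rotation": [
    [0,0,0],
    [0,0,0],
    [0,0,0],
    [0,0,0],
    [0,0,0],
    [0,0,0],
    [0,0,0],
    [0,0,0],
    [0,0,0],
    [0,0,0],
    [0,0,0]
  ],
  "xyz": [
    [0,0,0.002],
    [0,0,0.0015],
    [0,0,0],
    [0,0,0],
    [0,0,0],
    [0,0,0],
    [0,0,-0.03],
    [0,0,-0.05],
    [0.025,0,-0.05],
    [0.02,0,0],
    [0,0,0]
  ],
  "gripper": [0.2,0.2,0.2,0.33,0.4,0.5,0.5,0.5,0.5,0.5,0.5]
}}

```text
clock: 17.58
position: [0.497, 0.1074, 0.3355]
ee_rot: [-0.112, 3.139, 0.0]
wrist_force: [1.1, -0.5, -0.1]
width: 0.0471
grasp_force: 0.0
```

```bash
python3 - <<'E'
from h import *
o=env.get_obs();M=R.from_rotvec(o['ee_rot']).as_matrix();print(o['position'],np.degrees(np.arctan2(M[1,0],M[0,0])),M[2])
im,P=grab('top')
cv2.imwrite('pics/t5.png',im[130:280,170:310,::-1].repeat(4,0).repeat(5,1))
im,P=grab('wrist');cv2.imwrite('pics/w5.png',im[:,:,::-1])
hsv=cv2.cvtColor(im,cv2.COLOR_RGB2HSV);H,S,V=[hsv[...,i] for i in range(3)];Z=P[...,2]
m=(H>80)&(H<100)&(S>70)&(Z>.008)&(Z<.065)&(abs(P[...,0]-.5)<.12)&(abs(P[...,1]-.11)<.05)
q=P[m];print(len(q),q.mean(0),q.min(0),q.max(0));print(cv2.minAreaRect((q[:,:2]*1000).astype(np.float32)))
E
```

```text
[0.49703676 0.10742365 0.33553279] -175.923210566032 [-5.61697340e-04  8.43818360e-05 -9.99999839e-01]
2280 [0.48667127 0.10680059 0.02202619] [0.4411699  0.06576103 0.0080869 ] [0.61946379 0.12438807 0.05396223]
((532.21630859375, 103.67723846435547), (49.160255432128906, 183.7997589111328), 81.48529052734375)
```

View pics/w5.png

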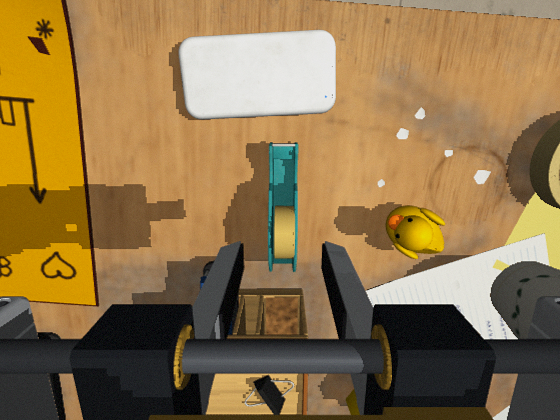

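The dispenser lies straight at columns 268 to 298, cutter at row 145 towards the robot and roll at row 235 towards the empty bay. I'll grip it 23 mm from the cutter end.

Emit:
{"api": "play_rows", "payload": {
  "rotation": [
    [0,0,0],
    [0,0,0],
    [0,0,0],
    [0,0,0],
    [0,0,0],
    [0,0,0],
    [0,0,0],
    [0,0,0],
    [0,0,0],
    [0,0,0],
    [0,0,0],
    [0,0,0],
    [0,0,0],
    [0,0,0]
  ],
  "xyz": [
    [0.016,0,0],
    [0.017,0,0.02],
    [0,0,0.035],
    [0,0,0.035],
    [0,0,0.025],
    [0,0,0.016],
    [0,0,0],
    [0,0,0],
    [0,0,0],
    [0,0,0],
    [0,0,0],
    [0,0,-0.01],
    [0,0,-0.012],
    [0,0,0]
  ],
  "gripper": [0.5,0.5,0.5,0.5,0.5,0.5,0.5,0.2,0.2,0.2,0.2,0.2,0.2,0.2],
  "force": 60
}}

```text
clock: 19.42
position: [0.4648, 0.1051, 0.2272]
ee_rot: [-0.111, 3.138, 0.0]
wrist_force: [-0.6, -0.3, -2.7]
width: 0.0256
grasp_force: 60.0
```

```bash
cat > sag.py <<'E'
from h import *
o=env.get_obs();M=R.from_rotvec(o['ee_rot']).as_matrix();print(o['position'],np.degrees(np.arctan2(M[1,0],M[0,0])),M[2],o['torque'],o['wrist_force'])
for n in('scene','top'):
    im,P=grab(n)
    hsv=cv2.cvtColor(im,cv2.COLOR_RGB2HSV);H,S,V=[hsv[...,i] for i in range(3)]
    m=(H>78)&(H<100)&(S>70)&(P[...,2]>-.01)&(P[...,2]<.1)&(abs(P[...,0]-.54)<.12)&(abs(P[...,1]-.11)<.04)
    q=P[m];print(n,len(q))
    if len(q)<5: continue
    for a in np.arange(.43,.64,.015):
        k=q[(q[:,0]>a)&(q[:,0]<a+.015)]
        if len(k): print(round(a,3),len(k),'y',k[:,1].min().round(3),k[:,1].max().round(3),'z',k[:,2].min().round(4),k[:,2].max().round(4))
    if n=='scene': cv2.imwrite('pics/sag.png',cv2.resize(im[150:230,200:320,::-1],None,fx=6,fy=6,interpolation=cv2.INTER_CUBIC))
E
python3 sag.py
```

```text
[0.46482828 0.10511849 0.22724066] -175.93086223173376 [-1.80204992e-03  1.64038930e-04 -9.99998363e-01] [ 0.06565702 -0.03413155 -0.02900212] [-0.61498389 -0.27104235 -2.69827277]
scene 147
0.43 17 y 0.087 0.113 z 0.0278 0.0444
0.445 14 y 0.088 0.113 z 0.0256 0.0486
0.46 3 y 0.114 0.116 z 0.0335 0.0378
0.475 10 y 0.113 0.116 z 0.0324 0.0525
0.49 12 y 0.092 0.096 z 0.0327 0.0619
0.505 32 y 0.091 0.098 z 0.0323 0.0721
0.52 30 y 0.093 0.097 z 0.0328 0.0726
0.535 27 y 0.095 0.1 z 0.0318 0.0688
0.55 2 y 0.097 0.098 z 0.0413 0.0449
top 30
0.535 1 y 0.099 0.099 z 0.0669 0.0669
0.55 29 y 0.099 0.121 z 0.0271 0.0645
```

View pics/sag.png

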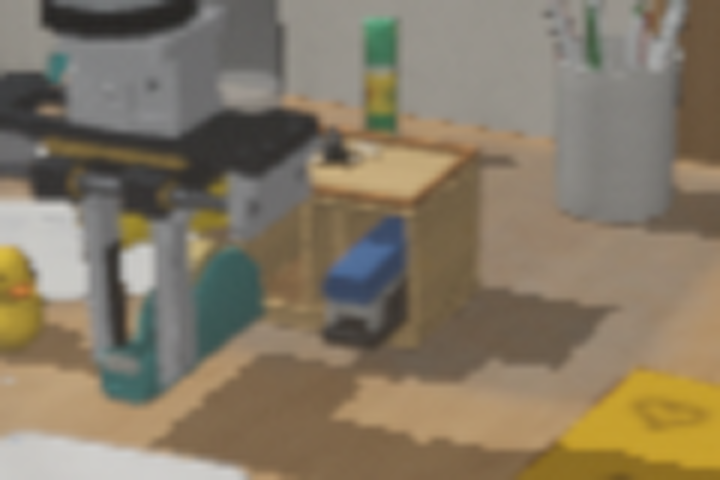

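The scene crop shows the dispenser held level at (180,330), in line with the empty bay, with the stapler untouched. I'll lower it to just above the bay floor height and start inserting.

Emit:
{"api": "play_rows", "payload": {
  "rotation": [
    [0,0,0],
    [0,0,0],
    [0,0,0],
    [0,0,0],
    [0,0,0],
    [0,0,0],
    [0,0,0]
  ],
  "xyz": [
    [0,0,0.005],
    [-0.01,0,0],
    [-0.01,0,0],
    [-0.01,0,0],
    [-0.01,0,0],
    [-0.01,0,0],
    [0,0,0]
  ],
  "gripper": [0.2,0.2,0.2,0.2,0.2,0.2,0.2]
}}

```text
clock: 20.4
position: [0.515, 0.1086, 0.2211]
ee_rot: [-0.111, 3.139, 0.0]
wrist_force: [0.7, 0.3, -2.4]
width: 0.0256
grasp_force: 60.0
```

No contact, so I'll continue.

Emit:
{"api": "play_rows", "payload": {
  "rotation": [
    [0,0,0],
    [0,0,0],
    [0,0,0],
    [0,0,0],
    [0,0,0],
    [0,0,0],
    [0,0,0],
    [0,0,0],
    [0,0,0]
  ],
  "xyz": [
    [-0.01,0,0],
    [-0.01,0,0],
    [-0.01,0,0],
    [-0.01,0,0],
    [-0.008,0,0],
    [-0.006,0,0],
    [-0.004,0,0],
    [-0.003,0,0],
    [0,0,0]
  ],
  "gripper": [0.2,0.2,0.2,0.2,0.2,0.2,0.2,0.2,0.2]
}}

```text
clock: 21.52
position: [0.5754, 0.1129, 0.2211]
ee_rot: [0.111, -3.14, 0.0]
wrist_force: [-0.8, -0.1, -2.0]
width: 0.0254
grasp_force: 60.0
```

Emit:
{"api": "play_rows", "payload": {
  "rotation": [
    [0,0,0],
    [0,0,0],
    [0,0,0],
    [0,0,0]
  ],
  "xyz": [
    [-0.0015,0,0],
    [-0.0015,0,0],
    [-0.001,0,0],
    [0,0,0]
  ],
  "gripper": [0.2,0.2,0.2,0.2]
}}

```text
clock: 22.02
position: [0.5794, 0.1132, 0.2212]
ee_rot: [-0.111, 3.14, 0.0]
wrist_force: [1.2, -0.8, -2.7]
width: 0.0257
grasp_force: 60.0
```

Emit:
{"api": "play_rows", "payload": {
  "rotation": [
    [0,0,0],
    [0,0,0],
    [0,0,0]
  ],
  "xyz": [
    [-0.001,0,0],
    [-0.001,0,0],
    [0,0,0]
  ],
  "gripper": [0.2,0.2,0.2]
}}

```text
clock: 22.4
position: [0.5814, 0.1134, 0.2212]
ee_rot: [-0.111, 3.14, 0.0]
wrist_force: [-0.3, 0.2, -1.8]
width: 0.0256
grasp_force: 60.0
```

Emit:
{"api": "play_rows", "payload": {
  "rotation": [
    [0,0,0],
    [0,0,0],
    [0,0,0]
  ],
  "xyz": [
    [0,0,0.0012],
    [0,0,0.001],
    [0,0,0]
  ],
  "gripper": [0.2,0.2,0.2]
}}

```text
clock: 22.78
position: [0.5813, 0.1134, 0.219]
ee_rot: [0.112, -3.14, 0.0]
wrist_force: [-1.7, -0.0, -1.0]
width: 0.0255
grasp_force: 60.0
```

Emit:
{"api": "play_rows", "payload": {
  "rotation": [
    [0,0,0],
    [0,0,0],
    [0,0,0],
    [0,0,0],
    [0,0,0],
    [0,0,0],
    [0,0,0],
    [0,0,0],
    [0,0,0],
    [0,0,0],
    [0,0,0]
  ],
  "xyz": [
    [0,0,0.001],
    [0,0,0],
    [0,0,0],
    [0,0,0],
    [0,0,0],
    [0,0,0],
    [0,0,-0.02],
    [0.02,0,-0.04],
    [0.03,0,-0.04],
    [0.03,0,-0.03],
    [0,0,0]
  ],
  "gripper": [0.2,0.2,0.31,0.36,0.43,0.5,0.5,0.5,0.5,0.5,0.5]
}}

```text
clock: 24.15
position: [0.5006, 0.1077, 0.3516]
ee_rot: [-0.112, 3.134, 0.001]
wrist_force: [1.1, 0.3, 0.2]
width: 0.0469
grasp_force: 0.0
```

```bash
python3 - <<'E'
from h import *
o=env.get_obs();print(o['position'],o['width'])
im,P=grab('wrist');cv2.imwrite('pics/w6.png',im[:,:,::-1]);np.savez('w6.npz',im=im,P=P)
c,s=np.cos(.0705),np.sin(.0705)
def org(P): d=P-np.array([.6465,.0858,0]);return np.stack([d[...,0]*c+d[...,1]*s,-d[...,0]*s+d[...,1]*c,d[...,2]],-1)
def rep(P,im,n):
    hsv=cv2.cvtColor(im,cv2.COLOR_RGB2HSV);H,S,V=[hsv[...,i] for i in range(3)];L=org(P)
    q=L[(H>80)&(H<100)&(S>70)&(L[...,2]>.01)&(L[...,2]<.08)&(L[...,0]<-.04)&(L[...,0]>-.12)&(L[...,1]>.01)&(L[...,1]<.052)]
    if len(q)==0: return print(n,'none')
    print(n,len(q),np.percentile(q,[1,50,99],axis=0).round(4))
    for a in np.arange(-.09,-.04,.01):
        k=q[(q[:,0]>a)&(q[:,0]<a+.01)]
        if len(k): print(a.round(3),len(k),k.min(0)[1:].round(4),k.max(0)[1:].round(4))
    r=L[(L[...,2]>.083)&(L[...,2]<.092)&(abs(L[...,0])<.07)&(abs(L[...,1])<.08)]
    if len(r): print('roof',r.min(0),r.max(0))
rep(P,im,'wrist')
im,P=grab('top');rep(P,im,'top')
im,P=grab('scene');rep(P,im,'scene')
E
```

```text
[0.50058646 0.10772706 0.35164004] 0.04687098784342552
wrist 998 [[-0.0866  0.0199  0.0181]
 [-0.061   0.0323  0.0256]
 [-0.0404  0.0452  0.0508]]
-0.09 201 [0.0198 0.017 ] [0.0453 0.0407]
-0.08 167 [0.0202 0.0283] [0.0453 0.0412]
-0.07 154 [0.0199 0.017 ] [0.0447 0.0371]
-0.06 215 [0.0198 0.0169] [0.0447 0.0389]
-0.05 261 [0.0199 0.0189] [0.0453 0.0524]
roof [-0.04632182 -0.03873911  0.08300752] [0.04427598 0.05431138 0.09195313]
top none
scene 57 [[-0.087   0.0166  0.018 ]
 [-0.0669  0.0271  0.0285]
 [-0.0406  0.0428  0.0449]]
-0.09 22 [0.0168 0.0174] [0.0414 0.04  ]
-0.08 6 [0.0167 0.025 ] [0.0194 0.0352]
-0.07 2 [0.017  0.0285] [0.0177 0.0313]
-0.06 6 [0.0165 0.0258] [0.0399 0.0362]
-0.05 21 [0.0189 0.0216] [0.0434 0.0462]
roof [-0.0494909  -0.056466    0.08306446] [0.04511542 0.05289011 0.09169496]
```

View pics/w6.png

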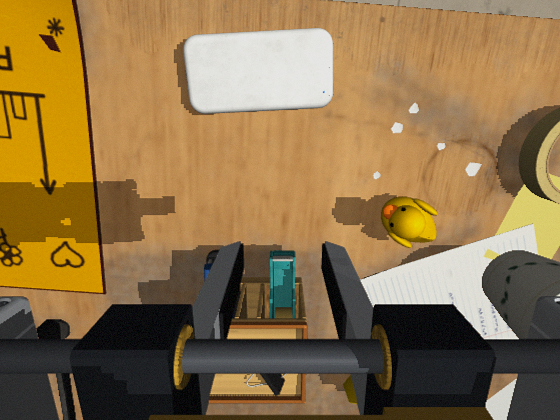

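The wrist view shows the dispenser home in its bay with the cutter (283,255) sticking out about 41 mm. The duck at (408,220) is upright on bare desk, and the power bank and stapler haven't moved.

```bash
python3 -c "
from rig import env
print(env.job_done())"
```

```text
the job is handed in; nothing more can be done
None
```

I handed the job in at about 24 s on the robot clock. The last images show the duck upright on bare desk about 140 mm from the organiser's middle line, and the dispenser home in its bay roll end first with the cutter sticking out about 41 mm; no verdict came back.

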